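# Lock the backing board into a picture frame

### The arm

A 6-joint arm with a two-finger parallel gripper is mounted at the origin on the work surface. World frame = base frame: x ahead of the robot, y to its left, z up, the work surface at z = 0. Lengths are in mm, angles in rad, forces in N, time in s.
With the tool pointing down it reaches from about 225 to 875 mm from the base axis. Payload 3.4 kg.
Tool frame: the origin (TCP) lies midway between the tips of the shut fingers; the grasp point (between the pads) lies 19 mm behind it (robot.grip_point_offset is the distance from the TCP to the grasp point, in mm); z points along the fingers, y is the direction in which the jaws open and shut (so a half turn about z gives the same grasp; the last joint's range is limited). The gripper opens to 85 mm and grips with 20 to 120 N. Pads are 22 mm wide; open, the fingers measure 114 mm over their backs; the gripper's body (76 mm by 85 mm) begins 54 mm behind the grasp point. The pads swing forward as they close: fully open they stand 13 mm farther back than shut.
Start: joints at [1.084, 0.276, 1.505, -0, 1.361, -0.121], TCP at [205.694, 536.985, 231.328] pointing down, gripper open.
Joint ranges: [-2.89, 2.89], [-0.75, 2.08], [0.22, 2.7], [-1.18, 4.32], [0.11, 2.71], [-2.7, 2.7]. Speed limits (rad/s): [2.57, 2.57, 3.14, 3.14, 3.14, 3.14].

### API

Orientations are given as a unit quaternion [w, x, y, z].
In Python, from plant import robot, viewer gives the robot as it stands.
- The arm moves only by the tool apply_moves, never from a script. Its argument "motion" is a list that holds one entry, the list of rows, each a list of 4 numbers: the shift along the tool's x, y, z in cm, then the turn about the tool's z in degrees. In form: [[[dx, dy, dz, twist], ...]]. A call has 1 to 12 rows; each row shifts and turns the commanded pose from where the row before left it, along the tool's axes as they then stand; what a row does not reach is not made up. A row lasts 1/8 s, in which the tool goes at most 62.5 mm and 10.7 degrees, less where a joint would pass 70% of its speed; a pose out of reach is approached as far as the arm can. A call with a gripper value outside its range is refused whole. "fingers" is the gripper command: -1 is shut, 1 is fully open, values between are in proportion, set as the call begins (left out, the last holds). The fingers move at their own pace and stop on an object; the grip force is fixed at half the most. Time passes only in rows, so rows that do not move let the fingers close. It gives the time, the measured TCP pose, the force and the opening at its end, in the units of the state.
- robot.get_state(): the state, without advancing time (a new reading comes with each control period).
- viewer.get_image(name): name is "side" or "top" or "wrist"; returns the picture (400x640x3 uint8, red, green, blue); there is no depth.
- viewer.calibration(name): a dict with "fx", "fy", "cx", "cy" (pixels), "pose" (4x4, takes a point from camera to world coordinates). Camera axes: x right, y down, z forward; pixel columns grow to the right and rows downward; lengths in mm; the calibration is good to about 2 mm. A picture is of the moment at which its call begins: read the wrist's pose just before it. calibration takes no time and is no camera call; for the wrist camera it gives the pose at the moment of the call.
- robot.finish_job(): hands the job in, once; it reports no verdict.
The state is a dict: "t": time; "joints": joint angles; "dq": joint speeds; "effort": joint torques, N m; "ee_pos": TCP position; "ee_rot": TCP orientation; "contact_force": force on the tool from outside, world axes, zero at the start; "torque": the same for the moment, N m; "opening": finger opening in mm.
Only numpy, scipy, OpenCV 4.12 (cv2) and the standard library are available. Lean on these libraries where they do the work, as an engineer would, in place of code of your own. Each camera call takes 0.05 s, during which the arm holds its last target. There are 200 camera calls.

### The job

A painting from the ink class has just been framed: the larger of the two wooden frames lies face down with its backing board in place. Turn both of its brass turnbuttons in so that each points straight across its rail over the board, then let go. Leave the turnbutton of the smaller, empty frame as it is.

Things in the scene. Friction and masses are not known exactly. Their poses are not given: they have to be found in the camera images.
- frame: Larger wooden frame, face down, fixed on the black table cover. 170 mm along its x, 230 along its y, 20 high, rails 30 wide; origin: centre of its underside, z up. A grey backing board fills its opening, top 18 mm above the table. A brass turnbutton sits mid-way on each short rail, its upright pivot screw at x 0, y +100 mm (button_a) or y -100 mm (button_b).
- button_a (a joint): Angle (rad, counterclockwise from above) of the turnbutton at the frame's +y end. 0: secured, pointing to the frame's -y over the board; 1.57: open along its rail, to +x. Starts 1.1 to 1.65, range -2 to 2, no stop at 0. A flat bar 14 mm wide, pivoted at one end, round tip 42 mm from the pivot, underside 21.5 and top 33.5 mm above the table. Stiff (0.04 N m), stays where left.
- button_b (a joint): Angle (rad, counterclockwise from above) of the like turnbutton, same sizes, at the frame's -y end. 0: secured, pointing to the frame's +y over the board; 1.57: open along its rail, pointing to the frame's -x. Starts 1.1 to 1.65, range -2 to 2, no stop at 0.
- small_tip (a point): The tip (mid-thickness, 27.5 mm above the table) of the only turnbutton on the smaller frame, a like bar on a 120 x 160 mm empty wooden frame beside the larger one, also face down and fixed. To be left as it is.

How it is judged (in metres and radians):
At the end, for the whole second after the job is handed in: Both turnbuttons of the larger frame point straight across their rails over the backing board, within 0.26 rad (15 degrees), and are at rest (value of joint button_a between -0.26 and 0.26 rad and value of joint button_b between -0.26 and 0.26 rad and velocity of joint button_a between -0.05 and 0.05 rad/s and velocity of joint button_b between -0.05 and 0.05 rad/s); the robot touches nothing.
It fails at once if the turnbutton of the smaller, empty frame is turned (its tip moves more than 15 mm) (distance of small_tip from where it was at the start of the episode above 0.015 m).
It also fails if it takes over 45 s, if anything falls off the work surface, if the arm or the gripper's body presses on something with over 40 N, if the wrist force passes 120 N, or if a joint passes its speed limit or range.

## Working session

There is one attempt and no reset: what is moved stays moved. The work goes in short steps, Python scripts to look and compute and a tool call to move; the robot and the scene stay as the last step left them, time stands still between calls to the robot, and variables do not carry over. Pictures are saved under pics/ and viewed, about 8 in all and at most 12, crops included, and the job is handed in when it is done.

Besides the shell and the picture viewer there is one more tool, called in YAML: its name, and indented under it one key for each argument. apply_moves: Moves the arm, as the interface text tells. Its arguments: {"type":"object","properties":{"motion":{"type":"array","items":{"type":"array","items":{"type":"array","items":{"type":"number"}}}},"fingers":{"type":"number"}},"required":["motion"]}

```bash
mkdir -p pics; cat > h.py <<'E'
import numpy as np, cv2
from plant import robot, viewer
def save(n,f,crop=None,s=1):
    im=viewer.get_image(n)[:,:,::-1].copy()
    cv2.imwrite('pics/full_'+f,im)
    if crop: x0,y0,x1,y1=crop; im=im[y0:y1,x0:x1]
    cv2.imwrite('pics/'+f,cv2.resize(im,None,fx=s,fy=s,interpolation=cv2.INTER_CUBIC))
def px2w(c,u,v,z):
    P=np.array(c['pose']); d=P[:3,:3]@np.array([(u-c['cx'])/c['fx'],(v-c['cy'])/c['fy'],1]); o=P[:3,3]
    return o+d*(z-o[2])/d[2]
def w2px(c,p):
    P=np.array(c['pose']); q=P[:3,:3].T@(np.array(p)-P[:3,3]); return c['fx']*q[0]/q[2]+c['cx'],c['fy']*q[1]/q[2]+c['cy']
E
python3 - <<'E'
from h import *
save('top','top1.png'); save('wrist','wr1.png')
s=robot.get_state(); print(s)
for n in('top','wrist'): print(viewer.calibration(n))
E
```

```text
{'t': 0.1, 'joints': array([ 1.08398528e+00,  2.76528047e-01,  1.50600392e+00,  8.53649517e-06,
        1.36073743e+00, -1.21016625e-01]), 'dq': array([-1.77196937e-03, -2.43823093e-03, -2.08693190e-03,  3.32440753e-05,
        6.30740726e-04,  1.18748327e-04]), 'effort': array([ 5.11562776e-04, -4.17702985e+01, -2.46405244e+01, -4.49362041e-07,
        5.71854034e-03,  5.80924151e-06]), 'ee_pos': array([205.45622623, 536.52416449, 230.5293904 ]), 'ee_rot': array([-2.54870838e-04,  1.81880033e-01,  9.83320370e-01, -7.98701826e-04]), 'contact_force': array([ 0.25376969,  0.68294042, -0.05760671]), 'torque': array([0.0001402 , 0.00231427, 0.00182626]), 'opening': 85.24423931185537}
{'fx': 415.67210750486703, 'fy': 415.67210750486703, 'cx': 318.06853157167177, 'cy': 197.5122152555472, 'pose': array([[ 1.61749911e-02, -9.90935512e-01,  1.33361090e-01,
         4.18140826e+02],
       [-9.99865382e-01, -1.63978490e-02, -5.72860536e-04,
        -5.04470877e+00],
       [ 2.75450287e-03, -1.33333871e-01, -9.91067350e-01,
         9.21646800e+02],
       [ 0.00000000e+00,  0.00000000e+00,  0.00000000e+00,
         1.00000000e+00]])}
{'fx': 307.5374527928148, 'fy': 307.5374527928148, 'cx': 320.6764739019194, 'cy': 193.93845029535044, 'pose': array([[ 3.57888282e-01,  8.92610879e-01,  2.74156518e-01,
         1.35162697e+02],
       [ 9.33764058e-01, -3.41859308e-01, -1.05909852e-01,
         5.64047418e+02],
       [-8.13328657e-04,  2.93901398e-01, -9.55835397e-01,
         3.73761351e+02],
       [ 0.00000000e+00,  0.00000000e+00,  0.00000000e+00,
         1.00000000e+00]])}
```

View pics/top1.png

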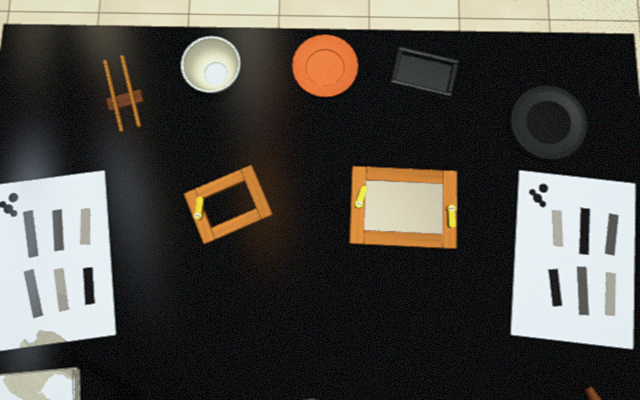

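The top view shows the larger frame around (404,207), with buttons near (361,196) and (452,215). The small frame is around (228,204).

```bash
python3 - <<'E'
import cv2
im=cv2.imread('pics/full_top1.png')[155:260,340:470]
cv2.imwrite('pics/crop1.png',cv2.resize(im,None,fx=6,fy=6 if 0 else 5.7,interpolation=cv2.INTER_CUBIC))
E
```

```text
(no output)
```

View pics/crop1.png

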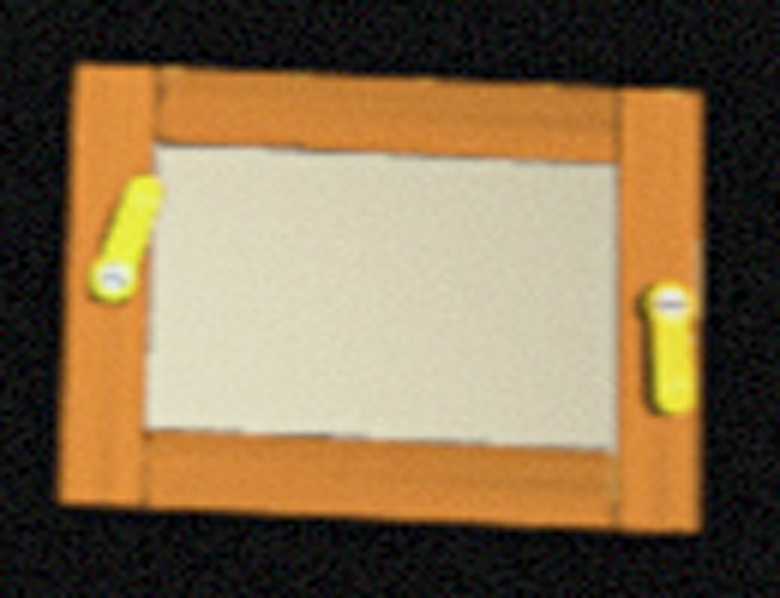

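The crop shows the frame corners at (76,63), (704,90), (702,532) and (58,503). The left pivot is at (113,277) with its tip at (147,180). The right pivot is at (669,302) with its tip at (677,412).

```bash
python3 - <<'E'
from h import *
c=viewer.calibration('top')
f=lambda x,y,z: px2w(c,340+(x+.5)/6-.5,155+(y+.5)/5.7-.5,z)[:2]
C=[f(*p,20) for p in((76,63),(704,90),(702,532),(58,503))]
print(np.round(C,1),[round(np.linalg.norm(C[i]-C[i-1]),1) for i in range(4)],'centre',np.mean(C,0))
pa,pb=f(113,277,35),f(669,302,35); print(pa,pb,np.linalg.norm(pa-pb),(pa+pb)/2)
y=(pa-pb)/np.linalg.norm(pa-pb); th=np.arctan2(-y[0],y[1]); print('yaw',th)
for p,t in((pa,f(147,180,33.5)),(pb,f(677,412,33.5))): d=t-p;print(d,np.linalg.norm(d),'ang',np.arctan2(d[1],d[0])-th)
s=robot.get_state(); from scipy.spatial.transform import Rotation as R
q=s['ee_rot']; M=R.from_quat([*q[1:],q[0]]).as_matrix(); print(M.round(3))
print(M.T@np.array([*( (pa+pb)/2-s['ee_pos'][:2]),0]))
print([ (k) for k in dir(robot) if k[0]!='_'])
E
```

```text
[[ 611.8  -80. ]
 [ 605.1 -311.4]
 [ 434.8 -305.9]
 [ 441.9  -74.4]] [np.float64(170.0), np.float64(231.5), np.float64(170.4), np.float64(231.6)] centre [ 523.40518758 -192.93274961]
[526.58856588 -92.44887555] [ 520.38827071 -291.47961802] 199.12729623518007 [ 523.4884183  -191.96424678]
yaw -0.031142377879796415
[ 37.48771775 -12.29532512] 39.4525538064988 ang -0.28578495555759803
[-41.29077522  -2.23635732] 41.35129274954335 ang -3.0563419569047103
[[-0.934  0.358 -0.001]
 [ 0.358  0.934 -0.001]
 [ 0.    -0.002 -1.   ]]
[-557.56619174 -566.53252499    0.82493063]
['PlanningError', 'finish_job', 'get_state', 'grip_point_offset']
```

Sizes agree with the data: the sides come out at 170 and 231 mm, and the pivots are 199 mm apart. That puts button_a at about 1.29 and button_b at about 1.65. I'll straddle each bar with partly open fingers and turn the tool about the pivot.

```bash
cat >> h.py <<'E'
A=np.array([526.5,-92.5]); B=np.array([520.3,-292.4])
def now():
    s=robot.get_state(); q=s['ee_rot']; w,x,y,z=q
    psi=np.degrees(np.arctan2(2*(x*y+w*z),1-2*(y*y+z*z))); return s,psi
def delta(p,z,psi):
    s,ps=now(); a=np.radians(ps); d=np.array(p)-s['ee_pos'][:2]
    x=np.array([np.cos(a),np.sin(a)]); y=np.array([np.sin(a),-np.cos(a)])
    print('t',s['t'],'pos',s['ee_pos'].round(1),'psi',round(ps,1),'F',s['contact_force'].round(1),'op',round(s['opening'],1))
    print('need cm',(np.array([d@x,d@y,s['ee_pos'][2]-z])/10).round(2),'twist',round((ps-psi+180)%360-180,1))
def at(P,ang,r=28): a=np.radians(ang); return P+r*np.array([np.cos(a),np.sin(a)])
E
python3 -c "
from h import *
delta(at(A,-18.2),110,161.8)"
```

```text
t 0.1 pos [205.5 536.5 230.5] psi 159.0 F [ 0.3  0.7 -0.1] op 85.2
need cm [-55.28 -47.12  12.05] twist -2.8
```

apply_moves:
  motion:
    - [[-4, -3.4, 0, 0], [-4, -3.4, 0, 0], [-4, -3.4, 0, 0], [-4, -3.4, 0, 0], [-4, -3.4, 0, 0], [-4, -3.4, 0, 0], [-4, -3.4, 0, 0], [-4, -3.4, 0, 0], [-4, -3.4, 0, 0], [-4, -3.4, 0, 0], [-4, -3.4, 0, 0], [-4, -3.4, 0, -2.8]]
  fingers: -0.4

```text
t: 1.6
ee_pos: [508.4, -17.3, 231.0]
ee_rot: [-0.0, 0.157, 0.988, 0.0]
contact_force: [0.9, 0.8, 0.1]
opening: 25.5
```

```bash
python3 -c "
from h import *
delta(at(A,-18.2),110,161.8)"
```

```text
t 1.6 pos [508.4 -17.3 231. ] psi 161.9 F [0.9 0.8 0.1] op 25.5
need cm [-6.86 -6.59 12.1 ] twist 0.1
```

apply_moves:
  motion:
    - [[-2.2, -2.2, 3, 0], [-2.2, -2.2, 3, 0], [-2.2, -2.0, 3, 0], [-0.26, -0.2, 3, 0], [0, 0, 0, 0], [0, 0, 0, 0]]

```text
t: 2.35
ee_pos: [552.9, -99.7, 112.0]
ee_rot: [0.0, 0.158, 0.987, 0.0]
contact_force: [-0.4, -0.0, -0.0]
opening: 25.4
```

```bash
python3 -c "
from h import *
delta(at(A,-18.2),26,161.8)
save('wrist','w2.png')
c=viewer.calibration('wrist')
for p in ([*A,35],[*B,35],[*at(A,-18.2,35),33.5]): print(np.round(w2px(c,p)))
"
```

```text
t 2.35 pos [552.9 -99.7 112. ] psi 161.9 F [-0.4 -0.  -0. ] op 25.4
need cm [-0.06 -0.15  8.6 ] twist 0.1
[318. 167.]
[ 74. 238.]
[318. 212.]
```

View pics/w2.png

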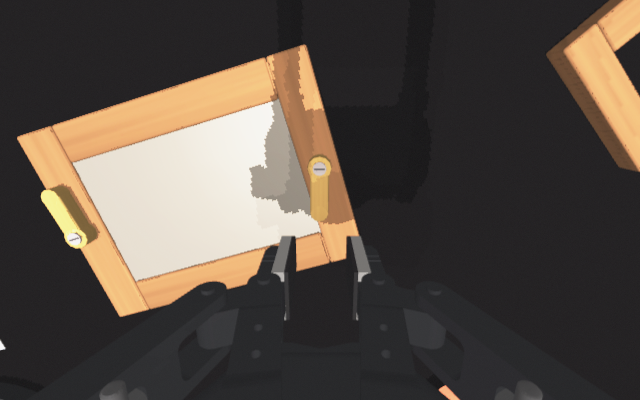

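The wrist view shows pivot A at (319,169) and B at (75,239), as predicted. The bar is vertical and centred between the fingers, so I'll go down.

apply_moves:
  motion:
    - [[0, -0.1, 2.5, 0], [0, 0, 2.5, 0], [0, 0, 2, 0], [0, 0, 1.2, 0], [0, 0, 0.4, 0], [0, 0, 0, 0]]

```text
t: 3.15
ee_pos: [552.8, -100.8, 25.9]
ee_rot: [0.001, 0.158, 0.987, -0.0]
contact_force: [1.4, -0.6, 0.5]
opening: 25.5
```

apply_moves:
  motion:
    - [[0, 0, 0, 0], [0, 0, 0, 0]]
  fingers: -0.55

```text
t: 3.4
ee_pos: [552.7, -100.9, 25.9]
ee_rot: [0.001, 0.158, 0.987, -0.0]
contact_force: [-1.1, 0.3, 0.0]
opening: 19.6
```

```bash
python3 -c "
from h import *
delta(at(A,-18.2),26,161.8)
# arc rows: tool frame, 9.2deg clockwise per row at r=28, tool x = -bar direction (pivot at +x)
t=np.radians(9.2); print('row',2.8*(1-np.cos(t)), 2.8*np.sin(t))
"
```

```text
t 3.4 pos [ 552.7 -100.9   25.9] psi 161.8 F [-1.1  0.3  0. ] op 19.6
need cm [-0.05 -0.02 -0.01] twist 0.0
row 0.03601845779563386 0.44766732553713756
```

apply_moves:
  motion:
    - [[0.04, -0.47, 0, 9.7], [0.04, -0.47, 0, 9.7], [0.04, -0.47, 0, 9.7], [0.04, -0.47, 0, 9.7], [0.04, -0.47, 0, 9.7], [0.04, -0.47, 0, 9.7], [0.04, -0.47, 0, 9.7], [0.04, -0.47, 0, 9.7], [0, 0, 0, 0], [0, 0, 0, 0]]

```text
t: 4.65
ee_pos: [523.1, -119.9, 25.4]
ee_rot: [0.0, 0.741, 0.672, 0.0]
contact_force: [-0.3, 0.4, -0.1]
opening: 19.2
```

```bash
python3 -c "
from h import *
delta(at(A,-95.8),26,84.2)"
```

```text
t 4.65 pos [ 523.1 -119.9   25.4] psi 84.4 F [-0.3  0.4 -0.1] op 19.2
need cm [-0.04  0.06 -0.06] twist 0.2
```

apply_moves:
  motion:
    - [[0, 0, 0, 0], [0, 0, 0, 0], [0, 0, -2, 0], [0, 0, -4, 0], [0, 0, -3, 0], [0, 0, 0, 0]]
  fingers: -0.4

```text
t: 5.4
ee_pos: [524.8, -120.4, 117.7]
ee_rot: [0.002, 0.742, 0.671, 0.001]
contact_force: [-0.2, 0.7, -1.1]
opening: 25.4
```

```bash
python3 -c "
from h import *
delta(at(B,-176.9),110,183.1)"
```

```text
t 5.4 pos [ 524.8 -120.4  117.7] psi 84.3 F [-0.2  0.7 -1.1] op 25.4
need cm [-17.59  -1.5    0.77] twist -98.8
```

Translate first, then twist by -98.8.

apply_moves:
  motion:
    - [[-4.4, -0.4, 0.2, 0], [-4.4, -0.4, 0.2, 0], [-4.4, -0.4, 0.2, 0], [-4.3, -0.3, 0.1, 0]]

```text
t: 5.9
ee_pos: [489.4, -293.2, 106.7]
ee_rot: [-0.001, 0.742, 0.671, -0.0]
contact_force: [0.5, -0.3, 1.0]
opening: 25.5
```

apply_moves:
  motion:
    - [[0, 0, 0, -9.9], [0, 0, 0, -9.9], [0, 0, 0, -9.9], [0, 0, 0, -9.9], [0, 0, 0, -9.9], [0, 0, 0, -9.9], [0, 0, 0, -9.9], [0, 0, 0, -9.9], [0, 0, 0, -9.9], [0, 0, 0, -9.7], [0, 0, 0, 0], [0, 0, 0, 0]]

```text
t: 7.4
ee_pos: [490.2, -292.1, 107.5]
ee_rot: [-0.0, -0.025, 1.0, 0.0]
contact_force: [-0.7, -0.5, 0.4]
opening: 25.6
```

```bash
python3 -c "
from h import *
delta(at(B,-176.9),26,183.1)
save('wrist','w3.png')
c=viewer.calibration('wrist')
for p in ([*A,35],[*B,35],[*at(B,-176.9,35),33.5]): print(np.round(w2px(c,p)))
"
```

```text
t 7.4 pos [ 490.2 -292.1  107.5] psi -177.1 F [-0.7 -0.5  0.4] op 25.6
need cm [-0.21 -0.19  8.15] twist -0.2
[570. 261.]
[318. 242.]
[317. 198.]
```

View pics/w3.png

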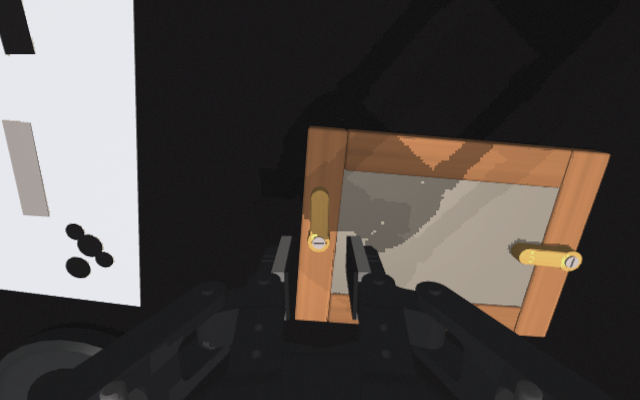

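Button A's bar runs from its pivot at (571,262) to its tip at (526,256), about 3° off the line to B's pivot. B's pivot is at (318,242) and its bar is vertical, as predicted.

apply_moves:
  motion:
    - [[-0.2, -0.2, 2.4, 0], [0, 0, 2.4, 0], [0, 0, 2, 0], [0, 0, 1.0, 0], [0, 0, 0.3, 0], [0, 0, 0, 0]]

```text
t: 8.2
ee_pos: [493.0, -294.6, 27.7]
ee_rot: [0.0, -0.026, 1.0, -0.0]
contact_force: [0.3, -1.2, -0.6]
opening: 25.6
```

apply_moves:
  motion:
    - [[0, 0, 0, 0], [0, 0, 0, 0]]
  fingers: -0.55

```text
t: 8.45
ee_pos: [493.0, -294.6, 27.9]
ee_rot: [0.001, -0.026, 1.0, -0.0]
contact_force: [-1.3, 0.1, -0.4]
opening: 19.4
```

apply_moves:
  motion:
    - [[-0.04, 0.47, 0, 9.8], [-0.04, 0.47, 0, 9.8], [-0.04, 0.47, 0, 9.8], [-0.04, 0.47, 0, 9.8], [-0.04, 0.47, 0, 9.8], [-0.04, 0.47, 0, 9.8], [-0.04, 0.47, 0, 9.8], [-0.04, 0.47, 0, 9.8], [-0.04, 0.47, 0, 9.8], [-0.04, 0.47, 0, 9.8], [0, 0, 0, 0], [0, 0, 0, 0]]

```text
t: 9.95
ee_pos: [522.7, -265.4, 27.5]
ee_rot: [0.0, 0.736, 0.677, 0.0]
contact_force: [-0.2, -0.1, -0.1]
opening: 19.4
```

```bash
python3 -c "
from h import *
delta(at(B,85.1),26,85.1)"
```

```text
t 9.95 pos [ 522.7 -265.4   27.5] psi 85.2 F [-0.2 -0.1 -0.1] op 19.4
need cm [ 0.09 -0.01  0.15] twist 0.1
```

Release, rise, and move clear of the view.

apply_moves:
  motion:
    - [[0, 0, 0, 0], [0, 0, 0, 0], [0, 0, -2, 0], [0, 0, -4, 0], [0, 0, -5, 0], [0, 4, -4, 0], [0, 4, 0, 0], [0, 4, 0, 0], [0, 0, 0, 0]]
  fingers: -0.4

```text
t: 11.08
ee_pos: [644.5, -275.8, 176.4]
ee_rot: [0.0, 0.736, 0.676, 0.0]
contact_force: [-0.8, 0.6, -0.3]
opening: 25.7
```

```bash
python3 -c "
from h import *
delta(A,100,90)
save('wrist','w4.png')
"
```

```text
t 11.075 pos [ 644.5 -275.8  176.4] psi 85.1 F [-0.8  0.6 -0.3] op 25.7
need cm [ 17.26 -13.31   7.64] twist -4.9
```

View pics/w4.png

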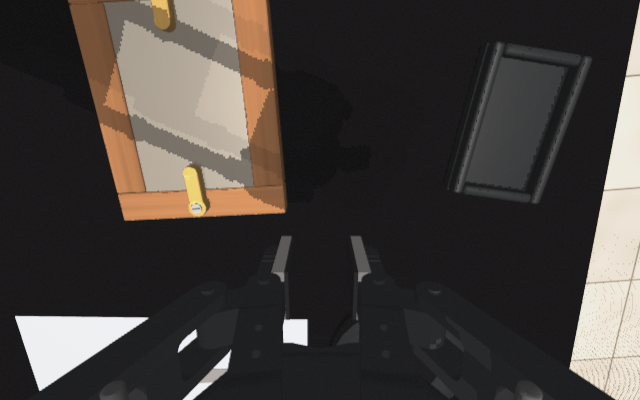

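B's pivot is at (197,208) with its tip end at about (190,170). I'll compute that angle and check both buttons in the top view.

```bash
python3 -c "
from h import *
c=viewer.calibration('wrist')
p=px2w(c,197,208,35);t=px2w(c,190,172,33.5);d=(t-p)[:2];print(p,d,'b',np.degrees(np.arctan2(d[1],d[0]))-88.2)
save('top','t2.png')
im=cv2.imread('pics/full_t2.png')[155:260,340:470]
cv2.imwrite('pics/crop2.png',cv2.resize(im,None,fx=6,fy=5.7,interpolation=cv2.INTER_CUBIC))
"
```

```text
[ 518.8981603  -291.18863018   35.        ] [ 0.04119048 35.94560984] b 1.7343441417969672
```

View pics/crop2.png

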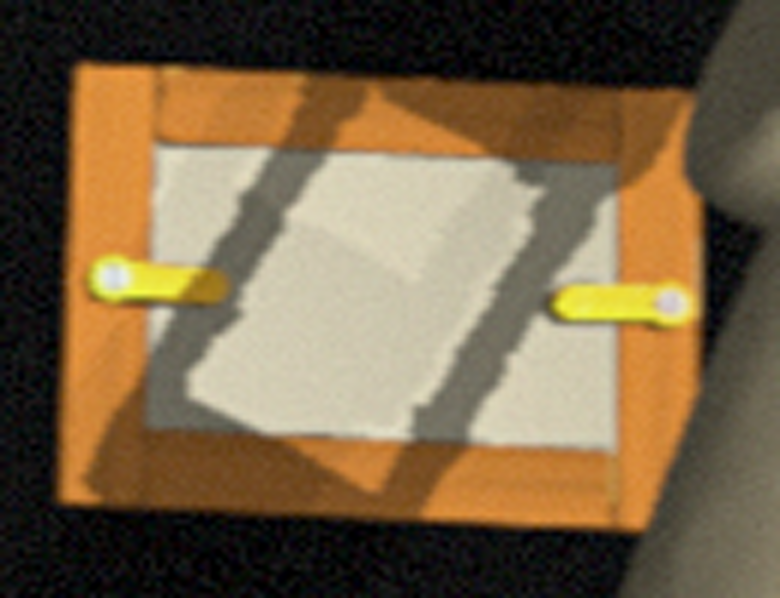

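Both bars lie straight across their rails over the board, A from (113,277) to (225,287) and B from (670,302) to (555,302). Each is within a few degrees, and the arm is clear, so I'll hand in.

```bash
python3 -c "
from h import *
print(robot.finish_job())"
```

```text
the job is handed in; nothing more can be done
None
```

Both turnbuttons of the larger frame now point across their rails over the board, and I handed the job in at about 11 s. I turned each one by straddling it with partly open fingers and swinging the tool about its pivot.

- **Button angles:** the last wrist and top pictures show both within about 2–4° of straight across, against the 15° allowed.
- **Contact:** the gripper stood about 150 mm above the table, beyond the frame's rail and clear of everything. The force readings stayed around 1 N, which is noise level.
- **Smaller frame:** the arm never went near its turnbutton, but I did not measure that tip again at the end.
- **Disagreements:** none of the checks failed. The wrist and top views placed the pivots within about 2 mm of each other.

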